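# Snap a sample tube into the mixer's spring clips

### The job

Take the glass tube from its V-block rest and snap it sideways, straight down, into both spring clips of the mixer, with its round foot towards the sprung end pad but still clear of it. Then slide the tube along in the clips until its foot presses the pad in by a few millimetres, about half its travel, and let go. Work gently: the rubber mounts under the clip deck and the end pad give, but neither may be pushed to its end; leave the bottle, the jar and the vials alone.

Things in the scene. Friction and masses are not known exactly. Their poses are not given: they have to be found in the camera images.
- tube: Amber glass sample tube, 175 mm long, shaft 25 mm in diameter, round foot, white screw cap 29 mm in diameter, about 60 to 130 g. Origin on its axis; x runs along the tube towards the foot, whose tip is at x = +75 mm. The shaft is plain from x = -78 to +62 mm, the cap covers x = -100 to -78 mm. At the start it lies level in the rest.
- foot (a point): Tip of the tube's round foot, on its axis, 75 mm from the tube's origin.
- rest: White plastic tube rest, fixed: plate 150 x 70 x 6 mm with two V blocks, 10 mm thick, at x = -50 and +50 mm, which carry the tube with its axis 45 mm above the bench. Origin under its centre, x along the tube. Between the blocks the tube is free for fingers.
- mixer: Base of a small tube mixer, fixed: white box 110 x 26 mm, from x = -105 to +145 mm. Origin on the bench midway below the two clips, x along the clip axis towards the end pad. On four rubber mounts it carries an aluminium deck (top 66 mm above the bench) with two C-shaped steel spring clips, open upwards. Between the clips fingers have room: 78 mm along x, 34 mm from deck up to seat axis.
- seat (a point): Point midway between the clips on the seat axis, where the axis of a seated tube lies, 100 mm above the bench when unloaded; x along the clips towards the pad, z up. It moves down with the deck. A seated tube can be slid along in the clips against some 4 to 9 N of friction.
- deck (a joint): How far the clip deck has sunk on its soft rubber mounts, in m: 0 unloaded, 0.030 fully squashed. The deck starts to give at about 1 N and sinks about 1.7 mm per newton after that, so it sinks some 17 to 24 mm before the clips let the tube in; it springs back up when unloaded.
- pad (a joint): How far the black sprung end pad (18 x 18 mm, on the seat axis, facing the clips) is pushed in, in m: 0 free, 0.008 at its end; about 0.6 N per mm. It is on an adjustable grey carriage: its free face is anywhere from 84 to 96 mm from the seat point along x; this is not measured and has to be felt or seen. Clip friction holds the tube against the half-pressed pad.
- wash_bottle: Bystander: white plastic bottle with a blue cap, 68 mm in diameter, 150 mm tall, standing. Origin under its centre.
- amber_jar: Bystander: amber jar with a black lid, 64 mm in diameter, 85 mm tall, standing. Origin under its centre.
- vial0: Bystander: small glass vial with a white cap, 28 mm in diameter, 55 mm tall, standing. Origin under its centre.
- vial1: Bystander: a second such vial.
- clip_a (a point): Seat axis in the middle of the clip farther from the pad, 45 mm from the seat point. The clip is 12 mm wide; its mouth is about 16 mm, so the tube has to spread it; its flared lips stand 16 mm above the seat axis, and the tube first touches them with its axis about 19 mm above the seat axis.
- clip_b (a point): The same for the like clip nearer the pad. Both clips together need about 12 to 16 N downwards to let the tube in, and the push drops at once by several newtons when they snap; one may snap before the other and leave the tube sloping. Once in, the tube rests level on a saddle in each clip.
Mind the look-alikes: they are no part of the job. Of the things that look like the tube, the smaller one is meant.

How it is judged:
By the outcome, as a careful person would: the job done as asked, in the order asked, and still so for the second after the job is handed in, with the robot touching nothing.
It also fails if it takes over 72 s, if anything falls off the work surface, if the arm or the gripper's body presses on something with over 40 N, if the wrist force passes 120 N, or if a joint passes its speed limit or range.

### The arm

A 6-joint arm with a two-finger parallel gripper is mounted at the origin on the work surface. World frame = base frame: x ahead of the robot, y to its left, z up, the work surface at z = 0. Lengths are in mm, angles in rad, forces in N, time in s.
With the tool pointing down it reaches from about 350 to 875 mm from the base axis. Payload 4.2 kg.
Tool frame: the origin (TCP) lies at the very end of the fingers, on their centre line; the grasp point (between the pads) lies 19 mm behind it; z points along the fingers, y is the direction in which the jaws open and shut (so a half turn about z gives the same grasp; the last joint's range is limited). The gripper opens to 85 mm and grips with 20 to 120 N. Pads are 22 mm wide; open, the fingers measure 114 mm over their backs; the gripper's body (76 mm by 85 mm) begins 54 mm behind the grasp point. The pads swing forward as they close: fully open they stand 13 mm farther back than shut.
Start: joints at [1.452, 0.385, 0.008, 0, -1.194, -0.259], TCP at [230.515, 580.915, 231.312] pointing down, gripper open.
Joint ranges: [-3.14, 3.14], [-1.21, 2.06], [-1.07, 1.41], [-3.16, 2.05], [-2.99, -0.16], [-3.1, 3.1]. Speed limits (rad/s): [2.79, 2.79, 3.14, 3.14, 3.14, 3.14].

### API

Orientations are given as a unit quaternion [x, y, z, w].
In Python, from bench import arm gives the robot as it stands.
- The arm moves only by the tool apply_moves, never from a script. Its argument "plan" is one flat list of numbers, 5 for each row, row after row: the gripper's target within -1 to 1 (shut at 1, half-way at 0, fully open at -1), then the shift along the world's x, y, z in m, then the turn about the world's z in degrees. A call has 1 to 8 rows; each row is the pose to reach, as a shift and turn from the pose commanded when the call began; what a row does not reach only later rows make up. A row lasts 1/12 s, in which the tool goes at most 41.7 mm and 7.16 degrees, less where a joint would pass 70% of its speed; a pose out of reach is approached as far as the arm can. A call with a gripper value outside its range is refused whole. The fingers move at their own pace and stop on an object; the grip force is fixed at half the most. Time passes only in rows, so rows that repeat a pose let the fingers close. It gives the time, the measured TCP pose, the force and the opening at its end, in the units of the state.
- arm.read_state(): the state, without advancing time (a new reading comes with each control period).
- arm.get_image(name): name is "scene" or "top"; returns a dict with "color" (420x560x3 uint8, red, green, blue), "range_z" (420x560 float32, mm along the optical axis (not along the pixel's ray), 0 where there is no reading), "camera_matrix" (3x3 intrinsics, pixels), "k1" (the pictures are not rectified: a ray, as slopes to the right and down, at radius r is drawn at 1 + k1 r^2 times it, then the intrinsics apply), "camera_from_world" (4x4, takes a point from world to camera coordinates). Camera axes: x right, y down, z forward; pixel columns grow to the right and rows downward; lengths in mm; the calibration is good to about 2 mm. A picture is of the moment at which its call begins.
- arm.job_done(): hands the job in, once; it reports no verdict.
The state is a dict: "clock": time; "joints": joint angles; "joint_vel": joint speeds; "joint_efforts": joint torques, N m; "position": TCP position; "ee_rot": TCP orientation; "contact_force": force on the tool from outside, world axes, zero at the start; "wrist_torque": the same for the moment, N m; "gripper_width": finger opening in mm.
Only numpy, scipy, OpenCV 4.12 (cv2) and the standard library are available. Lean on these libraries where they do the work, as an engineer would, in place of code of your own. Each camera call takes 0.05 s, during which the arm holds its last target.

## Working session

There is one attempt and no reset: what is moved stays moved. The work goes in short steps, Python scripts to look and compute and a tool call to move; the robot and the scene stay as the last step left them, time stands still between calls to the robot, and variables do not carry over. Pictures are saved under pics/ and viewed, and the job is handed in when it is done.

Besides the shell and the picture viewer there is one more tool, called after "Request:" by a JSON object that holds its "fn" and its "kwargs", one argument or row to a line. apply_moves: Moves the arm, as the interface text tells. Its arguments: {"type":"object","properties":{"plan":{"type":"array","items":{"type":"number"}}},"required":["plan"]}

```bash
ls; mkdir -p pics; cat > h.py <<'E'
import numpy as np, cv2, pickle
from bench import arm
def snap(name,tag):
    d=arm.get_image(name); pickle.dump(d,open(f'pics/{tag}.pkl','wb'))
    cv2.imwrite(f'pics/{tag}.png',cv2.cvtColor(d['color'],cv2.COLOR_RGB2BGR)); return d
def load(tag): return pickle.load(open(f'pics/{tag}.pkl','rb'))
def undist(d,u,v):
    K=np.array(d['camera_matrix']);k=d['k1']
    p=cv2.undistortPoints(np.array([[[u,v]]],float),K,np.array([k,0,0,0,0.]))
    return p[0,0]
def ray(d,u,v):
    T=np.array(d['camera_from_world']);R=T[:3,:3];t=T[:3,3]
    s=undist(d,u,v); return -R.T@t, R.T@np.array([s[0],s[1],1.])
def atz(d,u,v,z):
    o,r=ray(d,u,v); return o+r*(z-o[2])/r[2]
def dep(d,u,v):
    o,r=ray(d,u,v); return o+r*d['range_z'][int(round(v)),int(round(u))]
def proj(d,P):
    T=np.array(d['camera_from_world']);p=T[:3,:3]@np.array(P,float)+T[:3,3]
    s=p[:2]/p[2]; s=s*(1+d['k1']*(s@s)); K=np.array(d['camera_matrix'])
    return K[:2,:2]@s+K[:2,2]
def crop(tag,u0,v0,u1,v1,s,out):
    im=cv2.imread(f'pics/{tag}.png')[v0:v1,u0:u1]
    cv2.imwrite(f'pics/{out}.png',cv2.resize(im,None,fx=s,fy=s,interpolation=cv2.INTER_CUBIC))
E
python3 - <<'E'
from h import *
for n in('scene','top'):
    d=snap(n,n+'0'); print(n,d['k1'],d['camera_matrix'],d['camera_from_world'])
print(arm.read_state())
E
```

```text
pics
scene -0.06349469139224485 [[385.58799745   0.         278.88657033]
 [  0.         385.58799745 208.54008685]
 [  0.           0.           1.        ]] [[-7.96703616e-01  6.04270887e-01 -1.09564055e-02  4.33426428e+02]
 [ 3.56977843e-01  4.55875976e-01 -8.15318290e-01 -1.26926137e+02]
 [-4.87678345e-01 -6.53478224e-01 -5.78909356e-01  1.39905124e+03]
 [ 0.00000000e+00  0.00000000e+00  0.00000000e+00  1.00000000e+00]]
top -0.1571512103618732 [[470.17850566   0.         280.65758739]
 [  0.         470.17850566 216.40310792]
 [  0.           0.           1.        ]] [[-1.89058274e-04 -9.99771046e-01 -2.13967088e-02  1.25757894e+01]
 [-9.97672224e-01  1.64765129e-03 -6.81719737e-02  5.48492959e+02]
 [ 6.81916198e-02  2.13340136e-02 -9.97444115e-01  1.27321846e+03]
 [ 0.00000000e+00  0.00000000e+00  0.00000000e+00  1.00000000e+00]]
{'clock': 0.1, 'joints': array([ 1.45161988e+00,  3.85506196e-01,  6.74752453e-03, -4.42829110e-04,
       -1.19401024e+00, -2.58611589e-01]), 'joint_vel': array([-0.00088928, -0.00337009,  0.00233557,  0.00277614, -0.00045815,
        0.00047221]), 'joint_efforts': array([-3.39845246e-04, -3.93318236e+01,  1.88928723e+01,  4.19802055e+00,
       -2.59252636e-03,  6.24412607e-06]), 'position': array([230.32256494, 580.44265501, 230.30794057]), 'ee_rot': array([ 9.82196672e-01, -1.87852820e-01, -1.36596090e-04,  9.98233394e-04]), 'contact_force': array([-0.40485883, -0.51143356,  0.22266662]), 'wrist_torque': array([-0.01151668,  0.02271412, -0.04728356]), 'gripper_width': 85.42538854614929}
```

View pics/scene0.png

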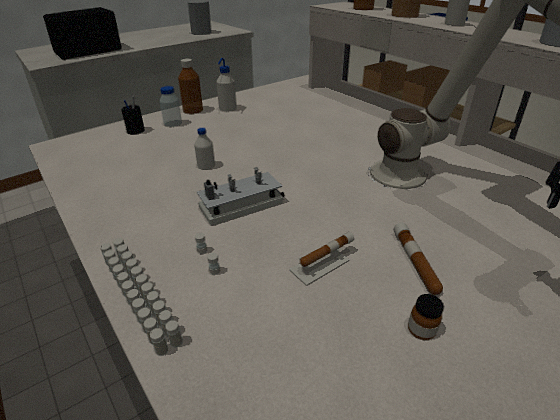

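View pics/top0.png

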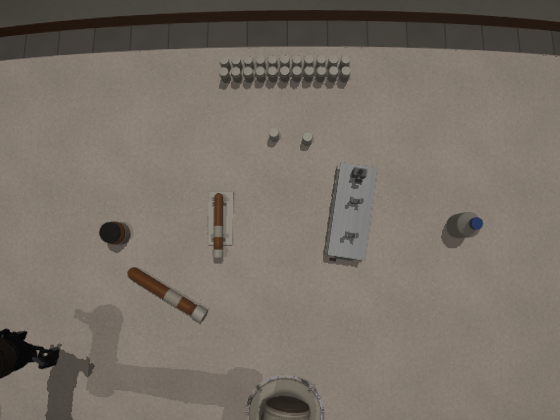

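Tube-like candidates in the top view are the amber tube in the white rest, (219,195)-(218,255), and a larger amber tube lying on the bench, (132,272)-(203,315). The smaller one, in the V-block rest, is the one meant. I'll confirm it in an enlarged crop.

```bash
python3 - <<'E'
from h import *
crop('top0',190,180,250,270,6,'c1')
crop('top0',315,155,390,270,5,'c2')
crop('scene0',280,220,370,290,7,'c3')
crop('scene0',190,160,295,225,7,'c4')
E
```

```text
(no output)
```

View pics/c1.png

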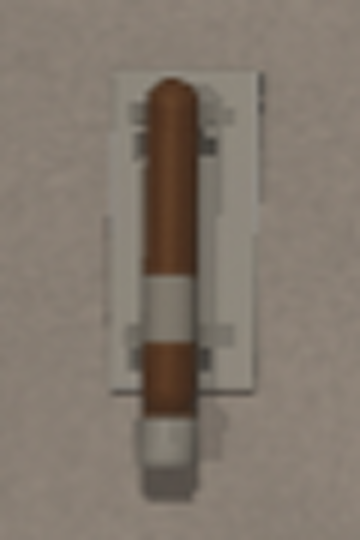

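View pics/c2.png

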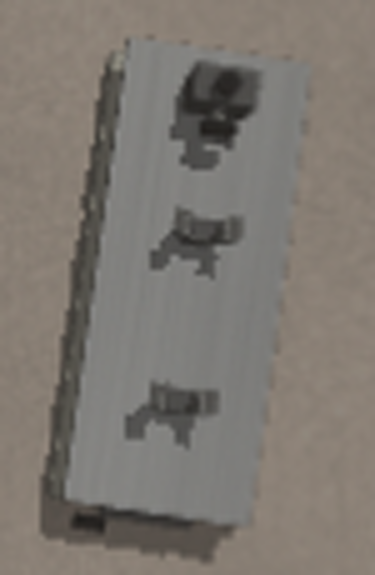

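View pics/c3.png

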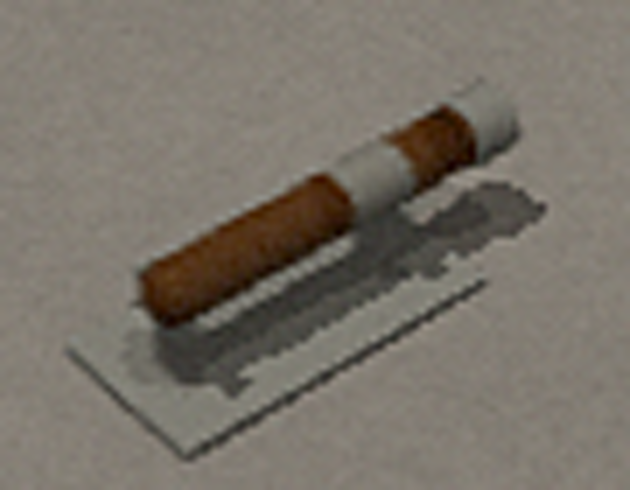

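View pics/c4.png

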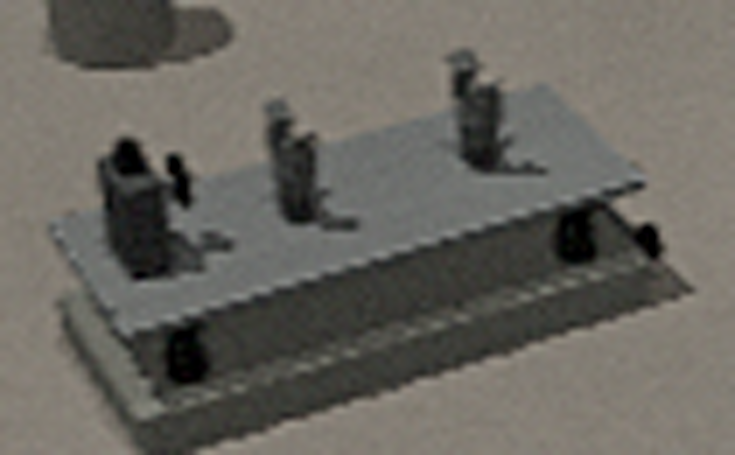

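The crop confirms it: amber shaft, white label, white cap end near the robot (top ≈(218,255)) and round foot at (219,193), lying in the rest. The mixer's pad is at the far end (≈(357,180)), with clips at ≈(356,201) and (351,236). Next I measure using depth.

```bash
cat >> h.py <<'E'
def cloud(d):
    K=np.array(d['camera_matrix']);T=np.array(d['camera_from_world'])
    h,w=d['range_z'].shape
    uu,vv=np.meshgrid(np.arange(w),np.arange(h))
    p=cv2.undistortPoints(np.stack([uu,vv],-1).reshape(-1,1,2).astype(float),K,np.array([d['k1'],0,0,0,0.])).reshape(-1,2)
    z=d['range_z'].reshape(-1,1).astype(float)
    c=np.hstack([p,np.ones_like(z)])*z
    W=(c-T[:3,3])@T[:3,:3]
    return W.reshape(h,w,3)
E
python3 - <<'E'
from h import *
for n in('top','scene'):
    d=load(n+'0');W=cloud(d);Z=d['range_z']>0
    print(n,'bench z',np.median(W[...,2][Z&(abs(W[...,2])<15)]))
    x,y,z=W[...,0],W[...,1],W[...,2]
    if n=='top':
        o=atz(d,219,225,45);print('tube approx',o); c=o
        m0=atz(d,353,210,66); print('mixer approx',m0)
    m=Z&(abs(x-c[0])<130)&(abs(y-c[1])<60)&(z>30)&(z<75)
    P=W[m];print('tube n',m.sum(),P.min(0),P.max(0))
    A=P[:,:2];mu=A.mean(0);_,s,v=np.linalg.svd(A-mu);print('dir',v[0],np.degrees(np.arctan2(v[0][1],v[0][0])),mu, 'z top',np.percentile(P[:,2],[50,90,98]))
    t=(A-mu)@v[0];print('t range',t.min(),t.max(), 'perp',np.percentile((A-mu)@v[1],[2,98]))
    m=Z&(abs(x-m0[0])<180)&(abs(y-m0[1])<110)&(z>58)&(z<72)
    P=W[m];r=cv2.minAreaRect(P[:,:2].astype(np.float32));print('deck',m.sum(),r,np.median(P[:,2]))
    m=Z&(abs(x-m0[0])<180)&(abs(y-m0[1])<110)&(z>80)
    n_,lab,st,ce=cv2.connectedComponentsWithStats(m.astype(np.uint8))
    for i in range(1,n_):
        Q=W[lab==i];print('blob',st[i],Q.mean(0),Q.min(0),Q.max(0))
E
```

```text
top bench z -0.7159701994946952
tube approx [523.69185959 178.27787736  45.        ]
mixer approx [ 561.98016511 -180.78206097   66.        ]
tube n 652 [437.39166299 162.35490291  36.59456049] [610.24552052 202.14052359  65.46320197]
dir [-0.9999603   0.00891038] 179.48946588248702 [522.32508098 181.0876656 ] z top [54.11373775 58.40755859 60.98284067]
t range -87.8919956400563 85.03660386102979 perp [-16.31578986  13.5850521 ]
deck 3218 ((560.7266235351562, -179.86859130859375), (102.0439224243164, 251.67076110839844), 81.42198944091797) 65.253896947111
blob [352 167  15  16 160] [ 652.52159561 -191.9732755   108.98260819] [ 633.24012483 -209.8371586    80.86722733] [ 669.55908997 -175.91655163  127.69102007]
blob [350 197  14   7  72] [ 584.48199047 -185.2918903    99.58587705] [ 576.77129705 -201.1373077    82.10900773] [ 591.78999555 -166.57119085  118.15128027]
blob [345 232  14   6  69] [ 495.54858424 -171.7399825   100.7179444 ] [ 489.21394532 -186.52541592   80.57403342] [ 502.0795477  -153.19667845  116.16306618]
scene bench z 0.7869817875429247
tube n 614 [438.71038289 159
[... 171 characters left out ...]
26 59.9854928 ]
t range -92.50717390353506 81.77523074763509 perp [-13.91321459  10.55659977]
deck 1268 ((560.9454345703125, -180.86541748046875), (107.04082489013672, 249.1880340576172), 81.9330825805664) 67.40535057732158
blob [254 167   8  14  76] [ 498.58313888 -171.64922318   99.8566571 ] [ 489.10654293 -189.51281682   80.29641671] [ 505.76978241 -153.77581576  117.34755981]
blob [227 174   8  15  79] [ 587.73169958 -185.08475636  100.4008102 ] [ 579.02776185 -202.77160726   80.20258675] [ 595.32963277 -167.29078397  119.42863867]
blob [204 180  14  17 156] [ 657.61117956 -186.24341115  104.01575854] [ 634.81602714 -211.06466387   80.2865425 ] [ 670.00485852 -174.05999222  126.62825905]
```

```bash
python3 - <<'E'
from h import *
for n in('top','scene'):
    d=load(n+'0');W=cloud(d);c=d['color'].astype(int)
    x,y,z=W[...,0],W[...,1],W[...,2]
    m=(c[...,0]-c[...,2]>35)&(abs(x-523)<110)&(abs(y-181)<45)
    v,u=np.nonzero(m); P=np.array([atz(d,a,b,45+ (2 if n=='top' else 0)) for a,b in zip(u,v)])
    for lo in range(445,620,20):
        k=(P[:,0]>=lo)&(P[:,0]<lo+20)
        if k.sum()>3: print(n,lo+10,k.sum(),P[k,1].min().round(1),P[k,1].max().round(1),(P[k,1].min()+P[k,1].max())/2, P[k,1].mean())
    print('amber x',P[:,0].min(),P[:,0].max())
    # rest plate
    m=(abs(x-523)<120)&(abs(y-181)<60)&(z>3.5+(-.7 if n=='top' else .8))&(z<9)
    r=cv2.minAreaRect(W[m][:,:2].astype(np.float32));print('plate',r)
    # depth-based: points near top of tube -> fit crest
    m=(abs(x-523)<110)&(abs(y-181)<30)&(z>50)&(z<66)
    A=W[m]
    for lo in range(440,620,30):
        k=A[(A[:,0]>=lo)&(A[:,0]<lo+30)]
        if len(k): 
            # circle fit: y,z radius 12.5 (14.5 for the cap)
            from scipy.optimize import least_squares
            R=12.5 if lo>=460 else 14.5
            s=least_squares(lambda p:np.hypot(k[:,1]-p[0],k[:,2]-p[1])-R,[181,45],loss='soft_l1');print('circ',lo+15,s.x,len(k))
# mixer frame profile
ax=np.array([np.cos(np.radians(-8.5)),np.sin(np.radians(-8.5))]);o=np.array([541.5,-178])
for n in('top','scene'):
    d=load(n+'0');W=cloud(d)
    q=W[...,:2]-o;s=q@ax;t=q@np.array([-ax[1],ax[0]])
    m=(W[...,2]>72)&(abs(t)<45)&(s>70)&(s<150)
    v,u=np.nonzero(m)
    for a,b in zip(v,u):
        if abs(t[a,b])<14 and s[a,b]<105: print(n,b,a,'s %.1f t %.1f z %.1f'%(s[a,b],t[a,b],W[a,b,2]),d['color'][a,b])
crop('scene0',196,172,232,208,16,'c5'); crop('top0',340,160,376,196,16,'c6')
E
```

```text
top 455 9 177.6 188.4 182.98775859580775 183.5830771905487
top 475 51 172.2 191.3 181.73087949351938 182.26119870964217
top 495 22 172.3 191.3 181.78512590711165 181.78856985776315
top 515 5 178.0 188.9 183.42053812764038 183.4195325648704
top 535 51 172.5 191.6 182.09676657938235 181.2124530511113
top 555 55 172.7 189.2 180.97532968684158 181.01657534098374
top 575 49 172.9 189.4 181.16914330071097 181.1619984932741
top 595 48 173.1 189.7 181.36392929430156 181.41410510188086
top 615 14 173.3 189.7 181.47528642597072 181.295843661183
amber x 461.55244969557964 610.5183394446447
plate ((522.3966674804688, 181.77601623535156), (238.32122802734375, 117.94241333007812), 0.27465760707855225)
circ 455 [182.44681396  43.37031728] 103
circ 485 [182.32097054  44.57126917] 89
circ 515 [181.79118871  44.7360702 ] 83
circ 545 [182.50420731  44.77142864] 84
circ 575 [181.17521082  44.37170246] 86
circ 605 [181.33064749  44.17169783] 51
scene 455 32 164.1 190.5 177.32504594019974 175.50385996216318
scene 475 41 163.5 191.4 177.48126298048948 177.39628329760959
scene 515 27 163.5 188.9 176.1940275
[... 2318 characters left out ...]
7.4 z 110.5 [7 6 4]
scene 216 184 s 96.1 t 8.6 z 110.4 [57 57 51]
scene 217 184 s 93.2 t 9.1 z 109.7 [116 110 102]
scene 214 185 s 100.4 t 1.3 z 104.3 [85 86 81]
scene 215 185 s 98.8 t 6.1 z 106.3 [4 4 5]
scene 216 185 s 97.4 t 11.4 z 108.8 [12 10 13]
scene 217 185 s 94.1 t 10.8 z 107.4 [80 78 72]
scene 214 186 s 100.9 t 1.8 z 101.1 [49 49 49]
scene 215 186 s 98.2 t 2.8 z 100.8 [ 4  8 17]
scene 216 186 s 97.0 t 9.1 z 103.9 [0 0 0]
scene 217 186 s 93.9 t 8.9 z 102.8 [92 93 88]
scene 215 187 s 97.2 t -1.5 z 94.7 [0 0 0]
scene 216 187 s 97.7 t 10.2 z 101.2 [0 0 0]
scene 217 187 s 94.2 t 8.7 z 99.3 [93 90 88]
scene 216 188 s 98.0 t 9.8 z 97.5 [0 0 0]
scene 216 189 s 98.9 t 11.3 z 95.1 [38 39 38]
```

View pics/c5.png

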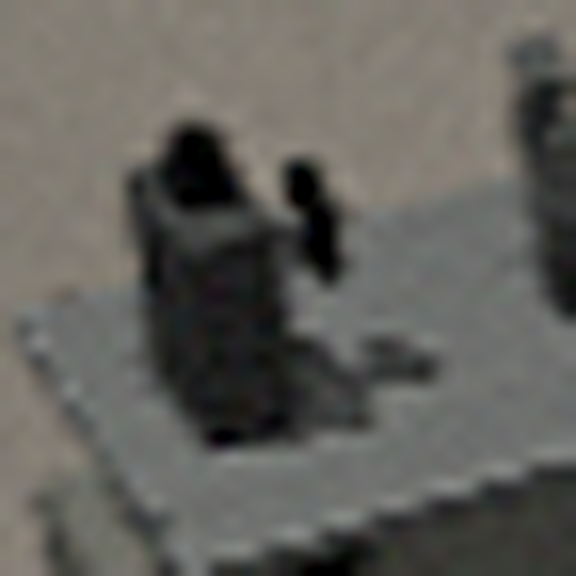

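View pics/c6.png

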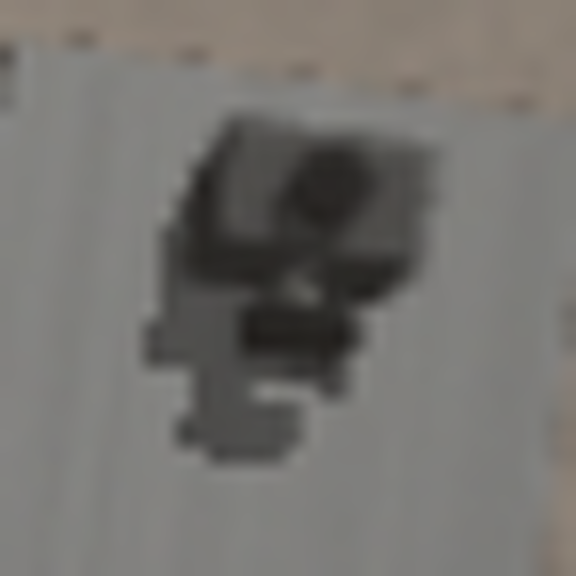

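Pad face is at s≈93 mm from the seat (top view, black strip ≈(358,181)). Tube origin ≈(537,181), yaw ≈-0.5°. Seat ≈(541.5,-178), yaw ≈-8.5°. Moving above the tube.

Request:
{"fn": "apply_moves", "kwargs": {
  "plan": [-1,0.015,-0.02,0,1.5,-1,0.035,-0.046,0,4,-1,0.058,-0.076,0,7,-1,0.081,-0.107,0,10,-1,0.104,-0.137,0,13,-1,0.127,-0.167,0,16,-1,0.15,-0.198,0,19,-1,0.17,-0.224,0,21]
}}

```text
clock: 0.77
position: [401.2, 354.6, 231.0]
ee_rot: [1.0, -0.005, -0.0, 0.0]
contact_force: [0.6, 0.3, 0.2]
gripper_width: 85.7
```

Request:
{"fn": "apply_moves", "kwargs": {
  "plan": [-1,0.015,-0.02,0,0,-1,0.035,-0.046,-0.01,0,-1,0.058,-0.076,-0.03,0,-1,0.081,-0.107,-0.05,0,-1,0.104,-0.137,-0.07,0,-1,0.124,-0.165,-0.09,0,-1,0.1335,-0.1765,-0.1,0,-1,0.1335,-0.1765,-0.1,0]
}}

```text
clock: 1.43
position: [533.6, 176.6, 127.6]
ee_rot: [1.0, -0.008, -0.003, 0.002]
contact_force: [0.0, -0.7, -0.5]
gripper_width: 85.6
```

```bash
python3 - <<'E'
from h import *
snap('top','top1');snap('scene','scene1')
s=arm.read_state();print(s['position'],s['ee_rot'])
crop('top1',180,160,260,280,5,'c7');crop('scene1',270,170,390,290,5,'c8')
E
```

```text
[533.94383064 179.71669599 130.60030495] [ 9.99978833e-01 -6.44712953e-03 -7.11089697e-04  5.11624252e-04]
```

View pics/c7.png

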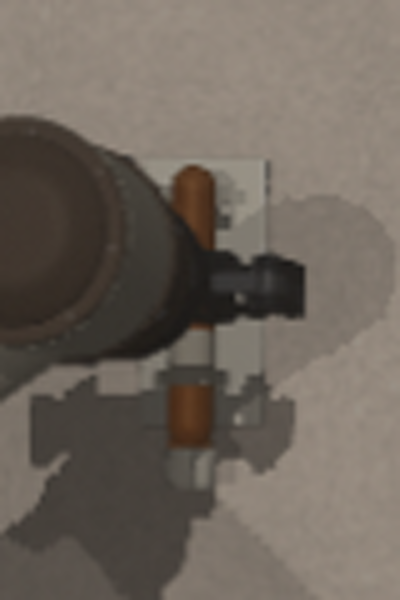

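View pics/c8.png

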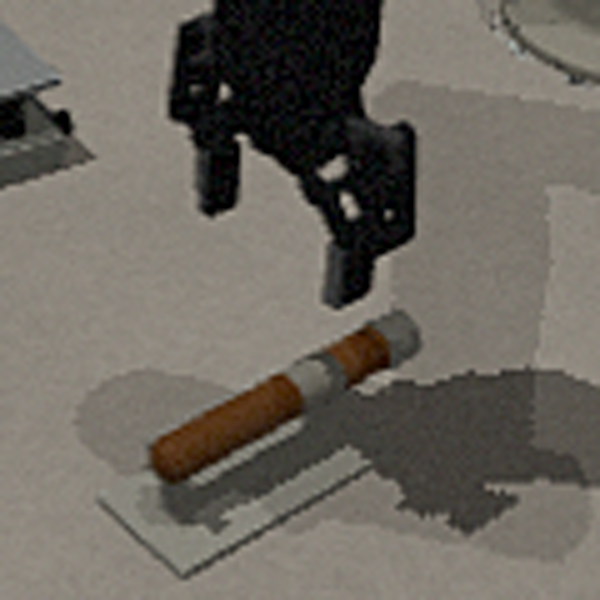

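```bash
python3 - <<'E'
from h import *
d=load('scene1')
for y in(179.7-42.7,179.7-50,179.7+42.7,179.7+50):
  for z in (130.6,143.6):
    for x in (523,534,545): print(x,y,z,(proj(d,[x,y,z])-[270,170])*5)
for p in([612,180.5,45],[612,180.5,57],[437,180.5,45],[537,180.5,57.5]): print(p,(proj(d,p)-[270,170])*5)
d=load('top1')
for p in([612,180.5,45],[534,180.5,57.5]): print(p,(proj(d,p)-[180,160])*5)
for y in(130,137):print(y,(proj(d,[534,y,170])-[180,160])*5)
E
```

```text
523 137.0 130.6 [237.53040243 223.69637052]
534 137.0 130.6 [221.26645069 231.64236918]
545 137.0 130.6 [204.81733192 239.67740066]
523 137.0 143.6 [238.7452659  202.91286726]
534 137.0 143.6 [222.36246921 210.80355489]
545 137.0 143.6 [205.79147767 218.78368698]
523 129.7 130.6 [227.96608214 217.02923666]
534 129.7 130.6 [211.72640333 224.89972497]
545 129.7 130.6 [195.30295281 232.85799048]
523 129.7 143.6 [229.10047984 196.29442089]
534 129.7 143.6 [212.74226147 204.10955052]
545 129.7 143.6 [196.19727846 212.01285353]
523 222.39999999999998 130.6 [356.5311321 306.6905248]
534 222.39999999999998 130.6 [340.01938177 315.60758781]
545 222.39999999999998 130.6 [323.30540969 324.63036017]
523 222.39999999999998 143.6 [358.81341316 285.35470807]
534 222.39999999999998 143.6 [342.18034881 294.21805696]
545 222.39999999999998 143.6 [325.34160312 303.18775552]
523 229.7 130.6 [367.34800347 314.23824267]
534 229.7 130.6 [350.81869154 323.24645845]
545 229.7 130.6 [334.08564017 332.36199806]
523 229.7 143.6 [369.73335984 292.85711706]
534 229.7 143.6 [353.08263838 301.81186055]
545 229.7 143.6 [336.22467913 310.87459256]
[612, 180.5, 45] [153.95041818 468.68063977]
[612, 180.5, 57] [154.50280197 450.90827265]
[437, 180.5, 45] [402.20853518 330.51646283]
[537, 180.5, 57.5] [267.09270772 388.29509801]
[612, 180.5, 45] [192.47477374 162.7155521 ]
[534, 180.5, 57.5] [187.50546446 304.62140412]
130 [254.55083865 290.97042021]
137 [240.26972054 290.99104728]
```

Request:
{"fn": "apply_moves", "kwargs": {
  "plan": [-1,0,0.001,-0.02,0,-1,0,0.001,-0.04,0,-1,0,0.001,-0.06,0,-1,0,0.001,-0.08,0,-1,0,0.001,-0.095,0,-1,0,0.001,-0.103,0,-1,0,0.001,-0.107,0,-1,0,0.001,-0.107,0]
}}

```text
clock: 2.2
position: [533.9, 182.3, 24.5]
ee_rot: [1.0, -0.005, 0.0, -0.0]
contact_force: [-0.1, 0.1, 1.4]
gripper_width: 85.4
```

Request:
{"fn": "apply_moves", "kwargs": {
  "plan": [0.2,0,0,0,0,0.2,0,0,0,0,0.2,0,0,0,0,0.35,0,0,0,0,0.35,0,0,0,0]
}}

```text
clock: 2.62
position: [534.3, 181.5, 24.9]
ee_rot: [1.0, -0.006, 0.0, -0.0]
contact_force: [0.2, -2.4, 1.7]
gripper_width: 27.8
```

Request:
{"fn": "apply_moves", "kwargs": {
  "plan": [0.4,0,0,0,0,0.45,0,0,0,0,0.6,0,0,0,0,1,0,0,0,0,1,0,0,0,0,1,0,0,0,0]
}}

```text
clock: 3.12
position: [534.2, 179.9, 25.1]
ee_rot: [1.0, -0.005, -0.0, 0.001]
contact_force: [-1.3, -5.2, 5.6]
gripper_width: 23.3
```

```bash
python3 - <<'E'
from h import *
snap('scene','scene2')
print(arm.read_state())
crop('scene2',270,170,390,290,5,'c9')
E
```

```text
{'clock': 3.1667, 'joints': array([ 0.61307207,  0.51397472, -0.38412386,  0.00223825, -0.67412715,
        0.94511876]), 'joint_vel': array([ 1.05921599e-03,  1.64336291e-05, -3.65305398e-04,  1.13966369e-03,
        7.05315397e-05,  1.15413926e-03]), 'joint_efforts': array([  2.95231931, -37.23423243,  13.01760525,   1.7255035 ,
         0.7006634 ,  -0.11761024]), 'position': array([534.17495533, 179.9026338 ,  25.12867312]), 'ee_rot': array([ 9.99984770e-01, -5.42789953e-03, -1.76764205e-04,  9.83206178e-04]), 'contact_force': array([ 0.80444124, -5.70235838,  4.11755797]), 'wrist_torque': array([-1.5144603 , -0.21662864,  0.11630015]), 'gripper_width': 23.504542877266818}
```

View pics/c9.png

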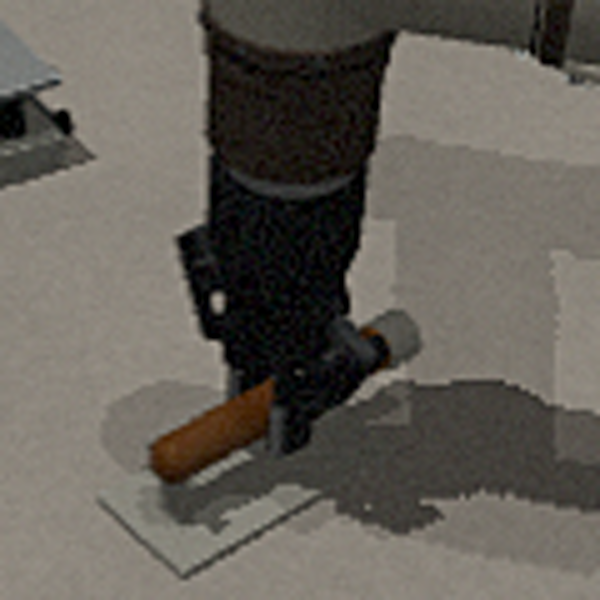

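Tube gripped near mid-length; foot and cap are level and the rest is undisturbed. Contact shows the axis at y≈179.7, so the scene camera is the better one in y. Lifting and carrying.

Request:
{"fn": "apply_moves", "kwargs": {
  "plan": [1,0,-0.001,0.004,0,1,0,-0.001,0.015,0,1,0,-0.001,0.035,0,1,0,-0.001,0.06,0,1,0,-0.001,0.085,0,1,0,-0.001,0.11,0,1,0,-0.001,0.13,0,1,0,-0.001,0.14,0]
}}

```text
clock: 3.83
position: [535.2, 181.3, 168.3]
ee_rot: [1.0, -0.005, 0.003, -0.002]
contact_force: [1.0, 0.1, -0.4]
gripper_width: 23.2
```

Request:
{"fn": "apply_moves", "kwargs": {
  "plan": [1,0.001,-0.01,0,0,1,0.001,-0.03,0,-1,1,0.002,-0.055,0,-2,1,0.002,-0.08,0,-3,1,0.003,-0.105,0,-4,1,0.003,-0.13,0,-5,1,0.003,-0.155,0,-6,1,0.003,-0.18,0,-7]
}}

```text
clock: 4.5
position: [535.6, -1.4, 162.6]
ee_rot: [0.998, -0.067, -0.002, 0.0]
contact_force: [0.5, 0.2, -0.4]
gripper_width: 23.1
```

Request:
{"fn": "apply_moves", "kwargs": {
  "plan": [1,0,-0.025,0,-0.5,1,0.001,-0.05,0,-1,1,0.001,-0.075,0,-1,1,0.002,-0.1,0,-1,1,0.002,-0.125,0,-1,1,0.002,-0.15,0,-1,1,0.002,-0.17,0,-1,1,0.002,-0.178,0,-1]
}}

```text
clock: 5.17
position: [537.4, -180.1, 162.4]
ee_rot: [0.997, -0.077, -0.002, -0.0]
contact_force: [-0.4, -0.4, -1.2]
gripper_width: 23.4
```

Request:
{"fn": "apply_moves", "kwargs": {
  "plan": [1,0,0,0,0,1,0,0,0,0]
}}

```text
clock: 5.33
position: [538.2, -177.6, 163.2]
ee_rot: [0.997, -0.076, -0.001, -0.0]
contact_force: [0.1, 1.1, -1.1]
gripper_width: 23.4
```

```bash
python3 - <<'E'
from h import *
snap('scene','scene3');snap('top','top3')
s=arm.read_state();print(s)
crop('scene3',150,100,310,220,5,'c10');crop('top3',300,140,420,280,4,'c11')
E
```

```text
{'clock': 5.4333, 'joints': array([-3.15953530e-02,  3.45196682e-01, -2.33225065e-01, -3.96333295e-04,
       -9.93322611e-01,  1.45243029e+00]), 'joint_vel': array([ 9.93589591e-03, -5.87766653e-03,  5.60288731e-03,  3.58737378e-03,
       -4.02077419e-05,  1.39115157e-03]), 'joint_efforts': array([-4.06339187e-01, -3.56140029e+01,  1.72378939e+01,  3.89012486e+00,
       -1.89529674e-02, -8.45913019e-04]), 'position': array([ 538.70285481, -176.80704958,  163.8236864 ]), 'ee_rot': array([ 9.97182023e-01, -7.50184006e-02, -4.80768623e-04, -1.45266453e-04]), 'contact_force': array([ 0.20440836,  0.33490172, -0.22321895]), 'wrist_torque': array([-0.00441504, -0.01895938, -0.04584108]), 'gripper_width': 23.59886990895473}
```

View pics/c10.png

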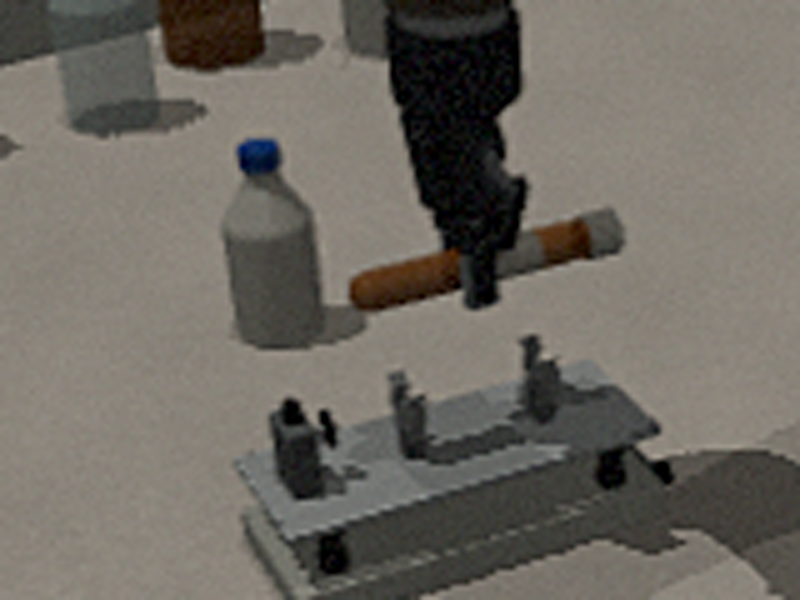

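View pics/c11.png

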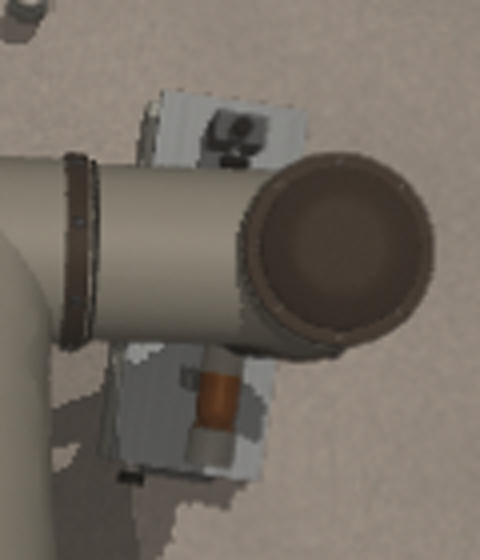

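```bash
cat >> h.py <<'E'
from scipy.optimize import least_squares
def tubefit(d,p0,yaw,zlo,zhi,R=12.5):
    W=cloud(d);c=d['color'].astype(int)
    a=np.radians(yaw);ax=np.array([np.cos(a),np.sin(a)]);nn=np.array([-ax[1],ax[0]])
    q=W[...,:2]-np.array(p0);s=q@ax;t=q@nn;z=W[...,2]
    m=(abs(t)<30)&(s>-110)&(s<90)&(z>zlo)&(z<zhi)&(c[...,0]-c[...,2]>25)&(d['range_z']>0)
    S,Tt,Z=s[m],t[m],z[m]
    f=lambda p:np.hypot(Tt-p[0]-p[1]*S,Z-p[2]-p[3]*S)-R
    r=least_squares(f,[0,0,(zlo+zhi)/2,0],loss='soft_l1')
    return r.x,S.min(),S.max(),m.sum(),np.median(abs(r.fun))
E
python3 - <<'E'
from h import *
print(tubefit(load('scene3'),(541.5,-178.4),-8.6,155,215))
print(tubefit(load('top3'),(541.5,-178.4),-8.6,155,215))
ax=np.array([np.cos(np.radians(-8.6)),np.sin(np.radians(-8.6))]);nn=np.array([-ax[1],ax[0]])
for n in('scene0','top0'):
    W=cloud(load(n));q=W[...,:2]-np.array([541.5,-178.4]);s=q@ax;t=q@nn;z=W[...,2]
    for c0 in(-45,45):
        for zl,zh in((78,95),(95,108),(108,125)):
            m=(abs(s-c0)<14)&(abs(t)<30)&(z>zl)&(z<zh);print(n,c0,zl,m.sum(),'s',s[m].min(),s[m].max(),'t',t[m].min(),t[m].max(),t[m].mean(),z[m].max())
E
```

```text
(array([-2.48357850e-01, -2.06464410e-03,  1.84626475e+02, -2.78737428e-03]), np.float64(-77.64250241551066), np.float64(73.82449533521049), np.int64(250), np.float64(1.1450918253488362))
(array([-2.32200951e-01, -3.68675098e-02,  1.84371235e+02,  2.96574309e-02]), np.float64(-78.25072480738989), np.float64(-45.526324777591604), np.int64(131), np.float64(1.1735501926225673))
scene0 -45 78 31 s -50.49883345047979 -36.788849382065266 t -13.16394268753034 12.863456051140153 1.2213411495044695 94.19694086170942
scene0 -45 95 25 s -50.77251351957828 -37.58588447412567 t -15.502723829707106 15.62546602515518 0.7751489944059853 106.76907377877082
scene0 -45 108 22 s -49.794027857675374 -37.10100242820904 t -17.633734523917926 17.412551630763723 -1.1823096196080485 117.34755980720469
scene0 45 78 33 s 39.08826992672079 52.99455868129732 t -13.76394011082258 14.019009153146895 1.841453450442702 94.45166998431472
scene0 45 95 25 s 39.92199183506551 52.27774631876976 t -16.721025765018805 17.51357844858716 1.9802973658042042 107.18253495394147
scene0 45 108 25 s 40.29235558535484 53.63274701528
[... 176 characters left out ...]
1 -1.2174813227352692 92.8584400007046
top0 -45 95 1 s -52.50213889731495 -52.50213889731495 t 16.532529423554273 16.532529423554273 16.532529423554273 106.51253589414061
top0 -45 108 36 s -52.44360423360991 -40.475340501710555 t -15.848686483728223 18.682278580926333 0.18261542203683037 116.16306617826693
top0 45 78 36 s 37.77431056063165 49.968023318780936 t -12.011649879187166 11.141155526049552 -1.0650917471079315 92.82331263845415
top0 45 95 7 s 37.56498153156637 47.522134575372135 t -12.514219724647695 16.07834883340332 -0.847900432714375 107.9517728150793
top0 45 108 31 s 38.24555240706117 50.634298018617606 t -15.769702676713331 19.08558944717911 0.3848018853877357 118.15128026536605
```

Tube in hand is level; relative to the clips (scene camera) it is within 0.3 mm laterally and ~2 mm along, with the foot ≈18 mm short of the pad. Descending to just above the lips.

Request:
{"fn": "apply_moves", "kwargs": {
  "plan": [1,0,0,-0.01,0,1,0,0,-0.022,0,1,0,0,-0.034,0,1,0,0,-0.045,0,1,0,0,-0.053,0,1,0,0,-0.058,0,1,0,0,-0.06,0,1,0,0,-0.06,0]
}}

```text
clock: 6.1
position: [539.0, -177.3, 103.9]
ee_rot: [0.997, -0.075, -0.0, 0.0]
contact_force: [1.1, -0.2, -0.6]
gripper_width: 23.6
```

Request:
{"fn": "apply_moves", "kwargs": {
  "plan": [1,0,0,0,0,1,0,0,0,0]
}}

```text
clock: 6.27
position: [539.5, -177.6, 105.0]
ee_rot: [0.997, -0.075, 0.001, 0.0]
contact_force: [-0.1, 0.2, -1.3]
gripper_width: 23.2
```

Request:
{"fn": "apply_moves", "kwargs": {
  "plan": [1,0,0,-0.002,0,1,0,0,-0.004,0,1,0,0,-0.006,0,1,0,0,-0.008,0,1,0,0,-0.01,0,1,0,0,-0.011,0,1,0,0,-0.012,0,1,0,0,-0.012,0]
}}

```text
clock: 6.93
position: [539.5, -177.7, 92.7]
ee_rot: [0.997, -0.075, 0.001, 0.0]
contact_force: [-0.7, -0.2, 5.0]
gripper_width: 23.5
```

```bash
python3 - <<'E'
from h import *
snap('scene','scene4')
s=arm.read_state();print(s['position'],s['contact_force'],s['wrist_torque'])
crop('scene4',180,120,300,220,6,'c12')
print(tubefit(load('scene4'),(541.5,-178.4),-8.6,90,140))
E
```

```text
[ 539.49687584 -177.72988986   92.73203512] [ 0.56279329 -0.81534203  4.18397989] [-0.09089864  0.14036599  0.05150092]
(array([-1.04374678e-01, -3.91536895e-03,  1.13796192e+02,  2.44323144e-03]), np.float64(-78.55432968977252), np.float64(76.74692230569794), np.int64(232), np.float64(1.1572113015572532))
```

View pics/c12.png

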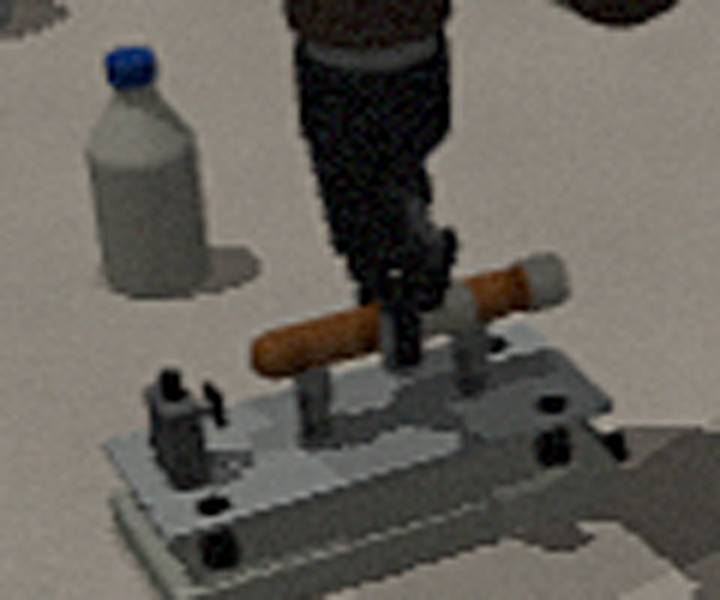

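The tube sits on both clips' lips, foot at (262,355) clear of the pad at (213,395), ~5 N. Pushing further in small steps.

Request:
{"fn": "apply_moves", "kwargs": {
  "plan": [1,0,0,-0.001,0,1,0,0,-0.002,0,1,0,0,-0.003,0,1,0,0,-0.004,0,1,0,0,-0.005,0,1,0,0,-0.006,0,1,0,0,-0.007,0,1,0,0,-0.008,0]
}}

```text
clock: 7.65
position: [539.8, -177.8, 85.4]
ee_rot: [0.997, -0.075, 0.001, 0.0]
contact_force: [-0.5, -0.1, 8.1]
gripper_width: 23.4
```

Request:
{"fn": "apply_moves", "kwargs": {
  "plan": [1,0,0,-0.001,0,1,0,0,-0.002,0,1,0,0,-0.003,0,1,0,0,-0.004,0]
}}

```text
clock: 7.98
position: [540.1, -177.9, 81.9]
ee_rot: [0.997, -0.075, 0.001, 0.0]
contact_force: [-1.1, 0.5, 10.4]
gripper_width: 23.2
```

Request:
{"fn": "apply_moves", "kwargs": {
  "plan": [1,0,0,-0.001,0,1,0,0,-0.002,0,1,0,0,-0.003,0,1,0,0,-0.003,0]
}}

```text
clock: 8.32
position: [540.3, -177.9, 79.1]
ee_rot: [0.997, -0.075, 0.002, 0.0]
contact_force: [-1.7, 1.1, 11.6]
gripper_width: 23.5
```

Request:
{"fn": "apply_moves", "kwargs": {
  "plan": [1,0,0,-0.001,0,1,0,0,-0.002,0,1,0,0,-0.002,0]
}}

```text
clock: 8.57
position: [540.5, -177.9, 77.3]
ee_rot: [0.997, -0.075, 0.002, 0.0]
contact_force: [-1.3, 0.7, 11.9]
gripper_width: 23.5
```

Request:
{"fn": "apply_moves", "kwargs": {
  "plan": [1,0,0,-0.001,0,1,0,0,-0.002,0,1,0,0,-0.002,0]
}}

```text
clock: 8.82
position: [540.7, -178.0, 75.5]
ee_rot: [0.997, -0.075, 0.002, 0.001]
contact_force: [-1.8, 0.1, 12.6]
gripper_width: 23.2
```

Request:
{"fn": "apply_moves", "kwargs": {
  "plan": [1,0,0,-0.001,0,1,0,0,-0.002,0,1,0,0,-0.002,0]
}}

```text
clock: 9.07
position: [540.9, -178.0, 73.7]
ee_rot: [0.997, -0.075, 0.002, 0.001]
contact_force: [-1.3, -0.2, 13.6]
gripper_width: 23.6
```

```bash
python3 - <<'E'
from h import *
snap('scene','scene5')
s=arm.read_state();print(s['position'],s['contact_force'],s['wrist_torque'])
crop('scene5',180,120,300,220,6,'c13')
d=load('scene5');print(tubefit(d,(541.5,-178.4),-8.6,75,125))
W=cloud(d);q=W[...,:2]-np.array([541.5,-178.4]);a=np.radians(-8.6)
s=q@[np.cos(a),np.sin(a)];t=q@[-np.sin(a),np.cos(a)]
W0=cloud(load('scene0'))[...,2]
for lo,hi in((100,140),(60,80),(10,30),(-30,-10),(-100,-60)):
    for tl,th in((15,50),(-50,-20)):
        m=(s>lo)&(s<hi)&(t>tl)&(t<th)&(W[...,2]<72)&(W[...,2]>30);print(lo,hi,tl,m.sum(),np.median(W[...,2][m]))
E
```

```text
[ 540.91641822 -178.00765639   73.81078088] [-1.49128918  0.81536384 13.30767338] [ 0.10497537  0.37683212 -0.02840931]
(array([-3.50038392e-01,  1.88538810e-04,  9.53674588e+01, -5.31649180e-03]), np.float64(-74.59274637359405), np.float64(77.80560273391677), np.int64(232), np.float64(1.2043056916531132))
100 140 15 151 47.8941253724861
100 140 -50 32 46.72947174469327
60 80 15 50 46.02197173300851
60 80 -50 34 46.04955233721823
10 30 15 46 45.69816458695693
10 30 -50 16 45.8940039503024
-30 -10 15 44 45.57777829572696
-30 -10 -50 5 46.01025068742178
-100 -60 15 102 45.907569931426906
-100 -60 -50 36 46.3072903538097
```

View pics/c13.png

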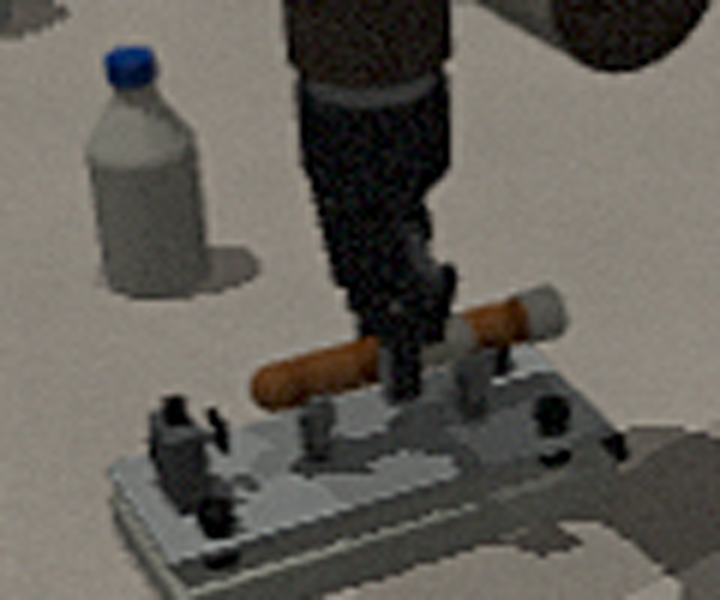

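Deck sunk ≈21 mm evenly, tube still on the lips, ~13.5 N. Careful 1 mm steps.

Request:
{"fn": "apply_moves", "kwargs": {
  "plan": [1,0,0,-0.0005,0,1,0,0,-0.001,0,1,0,0,-0.001,0]
}}

```text
clock: 9.37
position: [541.1, -178.0, 72.9]
ee_rot: [0.997, -0.075, 0.003, 0.001]
contact_force: [-0.1, 0.1, 12.9]
gripper_width: 23.1
```

Request:
{"fn": "apply_moves", "kwargs": {
  "plan": [1,0,0,-0.0005,0,1,0,0,-0.001,0,1,0,0,-0.001,0]
}}

```text
clock: 9.62
position: [541.2, -178.0, 71.5]
ee_rot: [0.997, -0.075, 0.003, 0.0]
contact_force: [0.3, -0.7, 0.6]
gripper_width: 23.0
```

Request:
{"fn": "apply_moves", "kwargs": {
  "plan": [1,0,0,-0.0005,0,1,0,0,-0.001,0,1,0,0,-0.001,0]
}}

```text
clock: 9.87
position: [540.6, -177.9, 69.4]
ee_rot: [0.997, -0.075, 0.002, 0.0]
contact_force: [0.2, -1.5, 5.2]
gripper_width: 23.3
```

```bash
cat > look.py <<'E'
from h import *
import sys
n=sys.argv[1]; z0=float(sys.argv[2])
d=snap('scene','scene'+n)
s=arm.read_state();print(s['clock'],s['position'],s['contact_force'],s['wrist_torque'],s['gripper_width'])
crop('scene'+n,180,120,300,220,6,'s'+n)
print(tubefit(d,(541.5,-178.4),-8.6,z0-20,z0+25))
W=cloud(d);q=W[...,:2]-np.array([541.5,-178.4]);a=np.radians(-8.6)
s=q@[np.cos(a),np.sin(a)];t=q@[-np.sin(a),np.cos(a)]
for lo,hi in((100,140),(60,80),(-100,-60)):
        m=(s>lo)&(s<hi)&(t>15)&(t<50)&(W[...,2]<72)&(W[...,2]>30);print('deck',lo,hi,m.sum(),np.median(W[...,2][m])-1.4)
E
python3 look.py 6 88
```

```text
9.9167 [ 540.65234398 -177.94053449   69.37524179] [ 0.62996146 -1.20484264  5.86939971] [-0.22034937 -0.27320408 -0.07000377] 23.16810286097245
(array([-7.87095215e-01, -6.52768897e-04,  9.21056835e+01, -2.18059734e-03]), np.float64(-74.69128488678302), np.float64(77.01904764399335), np.int64(194), np.float64(1.1572315236106183))
deck 100 140 141 57.54072254076221
deck 60 80 43 56.896474131423986
deck -100 -60 105 55.97553102839477
```

View pics/s6.png

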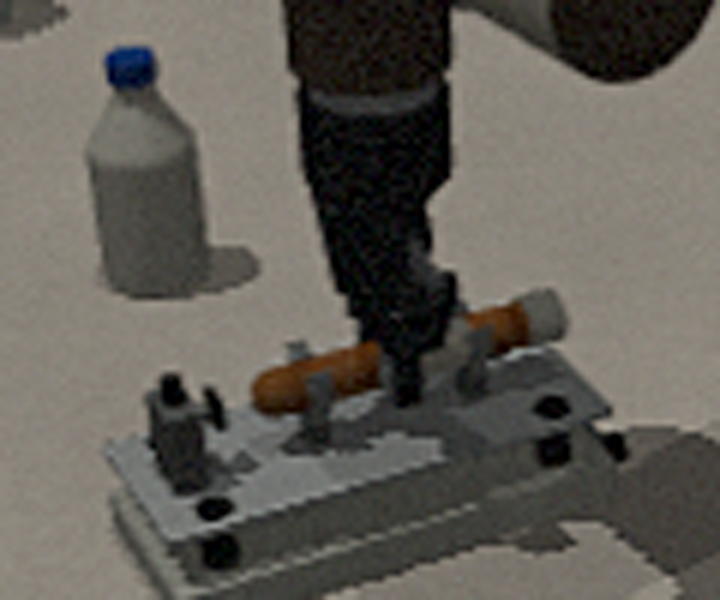

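Both clips have snapped: tube level, axis ≈34.7 mm above the deck, foot clear of the pad, remaining push ~6 N. Easing up to unload the deck.

Request:
{"fn": "apply_moves", "kwargs": {
  "plan": [1,0,0,0.001,0,1,0,0,0.002,0,1,0,0,0.004,0,1,0,0,0.005,0,1,0,0,0.006,0,1,0,0,0.007,0,1,0,0,0.008,0,1,0,0,0.008,0]
}}

```text
clock: 10.58
position: [540.6, -177.9, 76.7]
ee_rot: [0.997, -0.075, 0.002, 0.0]
contact_force: [4.8, -2.6, 1.4]
gripper_width: 23.2
```

```bash
python3 look.py 7 97
```

```text
10.6333 [ 540.54069913 -177.89620571   76.67808024] [ 5.82057993 -2.80516309  1.64264382] [-0.88369705 -1.43115258 -0.05558164] 23.601597520801217
(array([-3.10430002e-01,  1.94717967e-03,  9.99317898e+01,  3.14251092e-03]), np.float64(-75.01833734984544), np.float64(77.20908047534067), np.int64(193), np.float64(1.1508123788425273))
deck 100 140 136 64.20506325622975
deck 60 80 51 63.99927173068945
deck -100 -60 119 63.177903201840785
```

Request:
{"fn": "apply_moves", "kwargs": {
  "plan": [1,0.001,-0.00015,0,0,1,0.002,-0.0003,0,0,1,0.003,-0.00045,0,0,1,0.004,-0.0006,0,0,1,0.005,-0.00075,0,0,1,0.006,-0.0009,0,0,1,0.007,-0.00105,0,0,1,0.008,-0.0012,0,0]
}}

```text
clock: 11.3
position: [541.9, -178.1, 74.4]
ee_rot: [0.997, -0.076, -0.006, -0.001]
contact_force: [-7.5, 1.0, 2.8]
gripper_width: 23.4
```

Request:
{"fn": "apply_moves", "kwargs": {
  "plan": [1,0.001,-0.00015,0,0,1,0.002,-0.0003,0,0,1,0.003,-0.00045,0,0,1,0.004,-0.0006,0,0,1,0.004,-0.0006,0,0]
}}

```text
clock: 11.72
position: [546.3, -178.8, 74.4]
ee_rot: [0.997, -0.076, -0.005, -0.001]
contact_force: [-7.2, 0.5, 2.4]
gripper_width: 23.3
```

```bash
python3 look.py 8 99; python3 - <<'E'
from h import *
snap('top','top8');crop('top8',330,150,400,220,8,'t8');crop('scene8',190,150,240,200,12,'s8b')
E
```

```text
11.7667 [ 546.29596912 -178.74082464   74.49840597] [-7.59636562  1.24797969  2.4338629 ] [0.16739636 1.61624315 0.04383448] 23.386692973980644
(array([-4.89084015e-01, -5.74492105e-03,  9.73153014e+01, -4.05507572e-03]), np.float64(-69.41814875075356), np.float64(83.33193390965394), np.int64(185), np.float64(1.2325930000157772))
deck 100 140 135 61.7009323157454
deck 60 80 47 61.74646840902997
deck -100 -60 120 60.87361324208111
```

View pics/s8b.png

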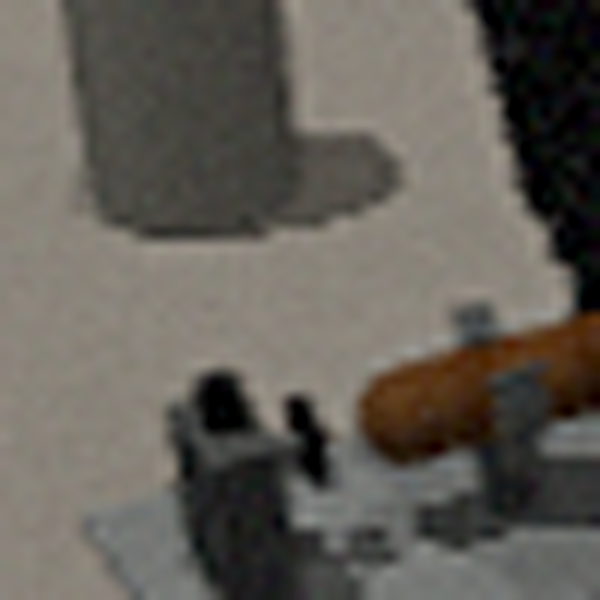

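View pics/t8.png

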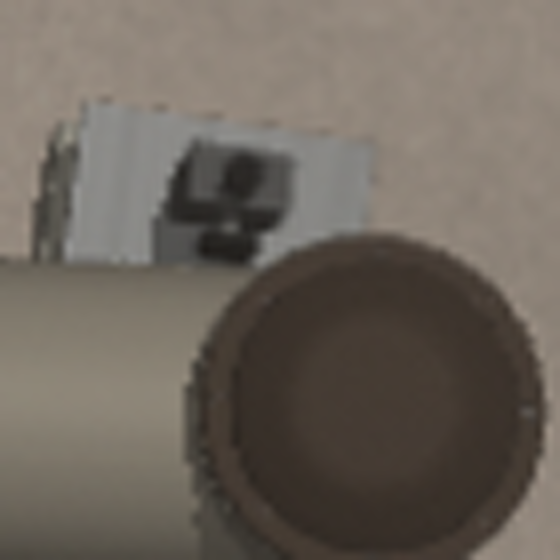

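```bash
python3 - <<'E'
from h import *
a=np.radians(-8.6);ax=np.array([np.cos(a),np.sin(a)]);nn=np.array([-ax[1],ax[0]]);o=np.array([541.5,-178.4])
d=load('scene8')
def P(s,t,z): return proj(d,[*(o+s*ax+t*nn),z])
for s in (82,84,86): print('foot',s,((P(s,0,97.3)-[190,150]+.5)*12).round(1))
im=cv2.imread('pics/s8b.png')
for s,c in((90,(0,255,0)),(94,(0,0,255)),(98,(255,0,0))):
    pts=[((P(s,t,97+z)-[190,150]+.5)*12) for t,z in((-9,-9),(9,-9),(9,9),(-9,9))]
    cv2.polylines(im,[np.int32(pts)],True,c,1)
for s in(82,84): 
    u=(P(s,0,97.3)-[190,150]+.5)*12; cv2.circle(im,(int(u[0]),int(u[1])),3,(255,255,0),-1)
cv2.imwrite('pics/s8o.png',im)
E
```

```text
foot 82 [362.7 426.9]
foot 84 [355.3 429. ]
foot 86 [347.8 431.1]
```

View pics/s8o.png

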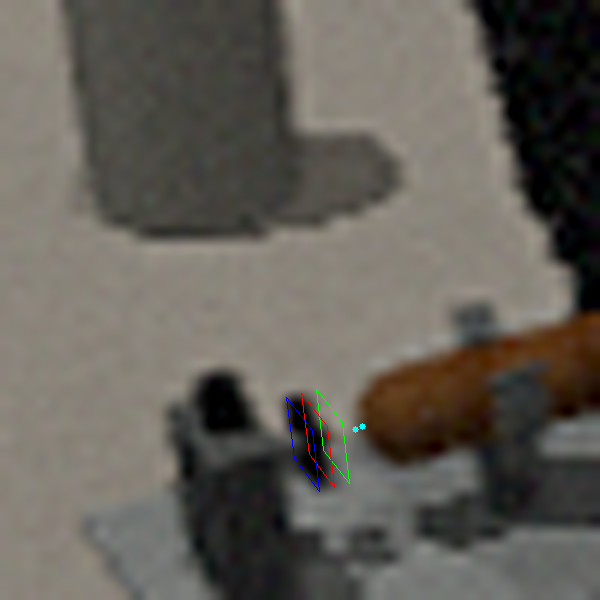

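Request:
{"fn": "apply_moves", "kwargs": {
  "plan": [1,0.001,-0.00015,0,0,1,0.002,-0.0003,0,0,1,0.003,-0.00045,0,0,1,0.004,-0.0006,0,0,1,0.005,-0.00075,0,0,1,0.006,-0.0009,0,0,1,0.007,-0.00105,0,0,1,0.007,-0.00105,0,0]
}}

```text
clock: 12.48
position: [553.3, -179.8, 74.5]
ee_rot: [0.997, -0.076, -0.005, -0.001]
contact_force: [-6.8, 1.3, 3.1]
gripper_width: 23.2
```

```bash
cat >> look.py <<'E'
a=np.radians(-8.6);ax=np.array([np.cos(a),np.sin(a)]);nn=np.array([-ax[1],ax[0]]);o=np.array([541.5,-178.4])
p=arm.read_state()['position'];print('s_tcp',(p[:2]-o)@ax)
crop('scene'+n,200,165,240,205,15,'z'+n)
E
python3 look.py 9 99
```

```text
12.5333 [ 553.25283606 -179.84267066   74.49084539] [-7.03618682  0.7814143   2.93148079] [0.13672669 1.54957484 0.01827582] 23.46959250509746
(array([-3.25840161e-01, -3.52022941e-03,  9.74778218e+01, -5.16728489e-04]), np.float64(-62.83244102880713), np.float64(89.55095215970992), np.int64(188), np.float64(1.240305754721871))
deck 100 140 134 61.85359030544801
deck 60 80 48 62.07785603046612
deck -100 -60 117 60.485029168585065
s_tcp 11.836421901800799
```

View pics/z9.png

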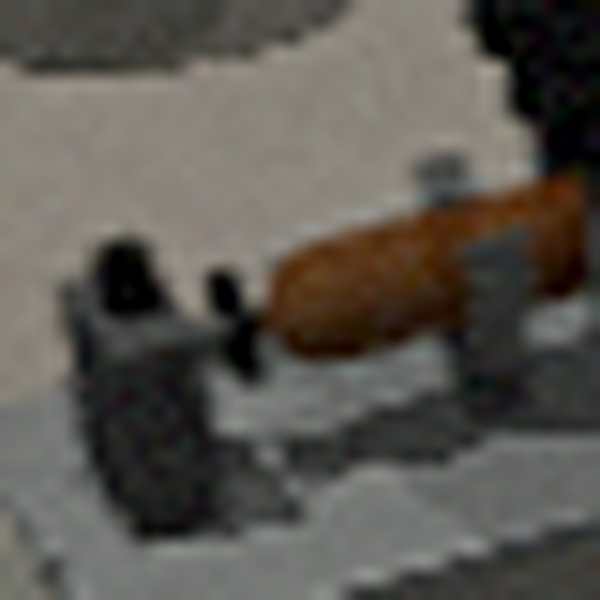

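Request:
{"fn": "apply_moves", "kwargs": {
  "plan": [1,0.001,-0.00015,0,0,1,0.002,-0.0003,0,0,1,0.003,-0.00045,0,0,1,0.003,-0.00045,0,0]
}}

```text
clock: 12.87
position: [556.4, -180.3, 74.5]
ee_rot: [0.997, -0.076, -0.005, -0.001]
contact_force: [-7.1, 0.5, 3.8]
gripper_width: 23.2
```

```bash
python3 look.py 10 99|grep -v deck
```

```text
12.9167 [ 556.39922056 -180.24908231   74.50264719] [-6.60411015  0.05492526  3.22902312] [0.11491518 1.58543673 0.05507038] 23.558756882583737
(array([ 1.27753251e-01, -2.96035447e-03,  9.73710789e+01,  2.66045048e-03]), np.float64(-58.40878532867327), np.float64(88.71594464257748), np.int64(180), np.float64(1.2835366297503858))
s_tcp 15.008202560290776
```

Request:
{"fn": "apply_moves", "kwargs": {
  "plan": [1,0.001,-0.00015,0,0,1,0.0015,-0.0002,0,0,1,0.0015,-0.0002,0,0]
}}

```text
clock: 13.17
position: [557.6, -180.5, 74.4]
ee_rot: [0.997, -0.076, -0.006, -0.001]
contact_force: [-7.6, 0.2, 2.4]
gripper_width: 23.6
```

```bash
python3 look.py 11 99|grep -v deck
```

```text
13.2167 [ 557.67661697 -180.45724566   74.46661062] [-6.92784003  0.1758056   2.87291759] [0.098076   1.74022752 0.02257736] 23.354731218415065
(array([-1.39130444e-01, -7.60259812e-03,  9.74811429e+01, -9.10238872e-04]), np.float64(-58.22624704742827), np.float64(89.76784770101877), np.int64(175), np.float64(0.9293987875841054))
s_tcp 16.302364188349124
```

View pics/z11.png

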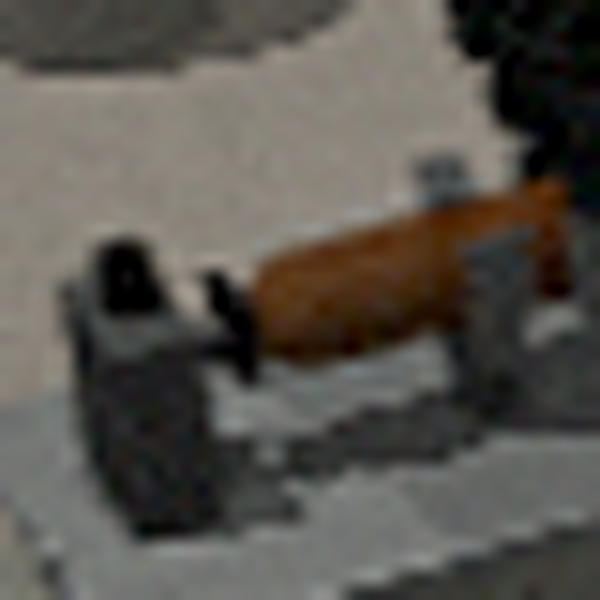

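Foot (crop ≈(255,315)) is at the pad face now; wrist torque (less noisy than the force) has started to rise. Continuing 1 mm at a time.

Request:
{"fn": "apply_moves", "kwargs": {
  "plan": [1,0.001,-0.00015,0,0,1,0.001,-0.00015,0,0]
}}

```text
clock: 13.38
position: [558.5, -180.6, 74.4]
ee_rot: [0.997, -0.076, -0.006, -0.001]
contact_force: [-7.2, 1.3, 2.7]
gripper_width: 23.4
```

```bash
cat > q.py <<'E'
from h import *
s=arm.read_state();a=np.radians(-8.6);ax=np.array([np.cos(a),np.sin(a)])
print('s %.2f Fax %.2f Fz %.1f tq'%((s['position'][:2]-[541.5,-178.4])@ax,s['contact_force'][:2]@ax,s['contact_force'][2]),s['wrist_torque'].round(3),s['position'][2].round(2))
E
python3 q.py
```

```text
s 17.17 Fax -7.28 Fz 2.7 tq [0.135 1.74  0.018] 74.4
```

Request:
{"fn": "apply_moves", "kwargs": {
  "plan": [1,0.001,-0.00015,0,0,1,0.001,-0.00015,0,0]
}}

```text
clock: 13.55
position: [559.3, -180.7, 74.3]
ee_rot: [0.997, -0.076, -0.006, -0.001]
contact_force: [-7.2, -0.4, 3.7]
gripper_width: 23.3
```

```bash
python3 q.py; python3 look.py 12 99
```

```text
s 17.92 Fax -7.09 Fz 3.7 tq [0.185 1.857 0.025] 74.31
13.6 [ 559.28786325 -180.68415739   74.32613627] [-7.43466011  0.99084493  3.24973422] [0.17667205 1.81707309 0.06165961] 23.119378532870016
(array([ 4.13903764e-02, -4.94906229e-03,  9.72745377e+01,  1.18247945e-03]), np.float64(-56.640940994999276), np.float64(89.9738495298715), np.int64(180), np.float64(1.1086367227722649))
deck 100 140 146 61.377137980361844
deck 60 80 49 62.11748676422833
deck -100 -60 115 61.165673177734
s_tcp 17.929425558628893
```

View pics/z12.png

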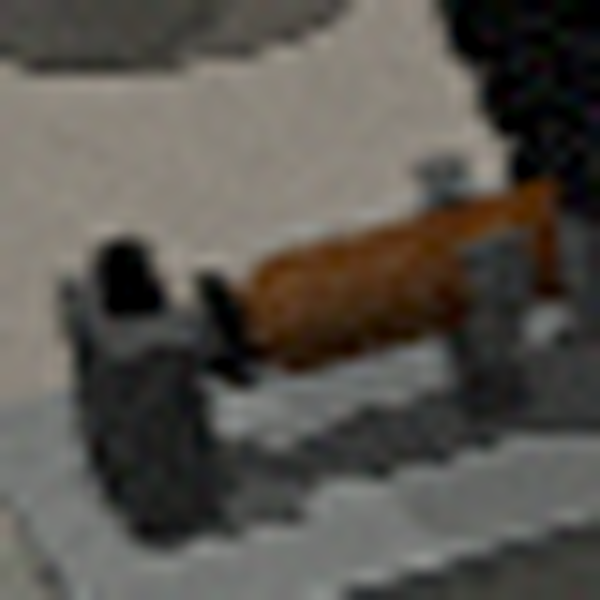

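```bash
cat > pad.py <<'E'
from h import *
import sys
# pad left upper edge: template from scene9 around pad top; compare horizontal profile
ref=[cv2.imread(f'pics/scene{k}.png',0).astype(np.float32) for k in sys.argv[1:]]
for k,im in zip(sys.argv[1:],ref):
    for v in (184,185,186):
        print(k,v,im[v,208:222].astype(int))
E
python3 pad.py 8 9 10 11 12
```

```text
8 184 [  9   0  28 106 148 112  11   7 108 141 142 112  61  49]
8 185 [  0   1  18  64 128 124  13   0  55 118 146 110  50  47]
8 186 [ 52  66  62  71  81  97  80  19   1  75 117 107  64  28]
9 184 [ 14   0  18 105 146 108   7   5 117 123  54  64  54  56]
9 185 [  1   1  21  63 128 118  25   0  66  72  50  56  59  57]
9 186 [47 61 68 70 81 95 76 35  6 26 43 50 45 42]
10 184 [  0   8  16 111 150 117  14   2  63  69  58  62  62  57]
10 185 [  5   0  17  66 128 119  14   0  29  44  49  58  55  48]
10 186 [56 63 68 65 82 99 72 39  0 25 50 43 44 47]
11 184 [  0   0  18 109 155 110   0  38  61  58  67  58  60  59]
11 185 [  3   0  17  69 131 117   0  10  26  48  56  61  59  38]
11 186 [56 64 67 68 87 95 68  0  0 34 51 52 46 42]
12 184 [  1   0  15 113 128  41   2  48  69  60  70  64  59  53]
12 185 [ 0  0 14 75 90 57  5 13 35 58 52 64 55 54]
12 186 [52 61 68 71 62 49 13  0 27 50 53 53 41 42]
```

Pad-edge pixels show it pressed ≈2.2 mm now (unmoved at s=15.0, contact ≈15.8). Going ~1.8 mm further.

Request:
{"fn": "apply_moves", "kwargs": {
  "plan": [1,0.001,-0.00015,0,0,1,0.0018,-0.0003,0,0,1,0.0018,-0.0003,0,0]
}}

```text
clock: 13.85
position: [560.6, -180.9, 74.2]
ee_rot: [0.997, -0.076, -0.007, -0.001]
contact_force: [-8.3, 0.8, 3.4]
gripper_width: 23.6
```

```bash
python3 look.py 13 99; python3 pad.py 12 13
```

```text
13.9 [ 560.63343078 -180.90989919   74.15712937] [-7.47170544  2.51146152  3.13960515] [0.23908133 1.9503182  0.05586261] 23.391989037687974
(array([-1.93174660e-01,  1.12567432e-03,  9.72099149e+01,  3.72709729e-03]), np.float64(-54.82259544876654), np.float64(89.72155587661403), np.int64(173), np.float64(1.102098546289767))
deck 100 140 138 61.41841154786756
deck 60 80 47 61.213889503322584
deck -100 -60 111 60.82271725309001
s_tcp 19.29362040866081
12 184 [  1   0  15 113 128  41   2  48  69  60  70  64  59  53]
12 185 [ 0  0 14 75 90 57  5 13 35 58 52 64 55 54]
12 186 [52 61 68 71 62 49 13  0 27 50 53 53 41 42]
13 184 [  5   0  17 116 118   4  66  77  60  63  68  70  55  55]
13 185 [ 3  0 16 67 75  2 15 32 39 60 55 56 56 53]
13 186 [47 58 69 75 62 37  1  0 40 61 51 49 54 36]
```

View pics/z13.png

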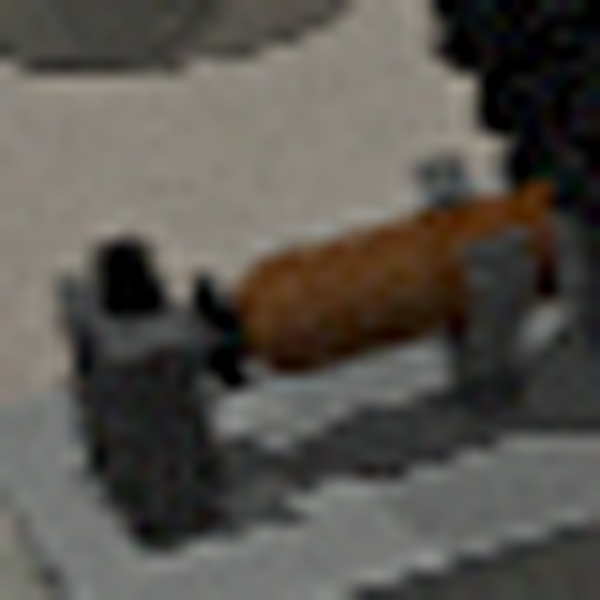

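Request:
{"fn": "apply_moves", "kwargs": {
  "plan": [1,0.0004,-0.0001,0,0,1,0.0008,-0.0001,0,0,1,0.0008,-0.0001,0,0]
}}

```text
clock: 14.15
position: [561.0, -181.0, 74.0]
ee_rot: [0.997, -0.076, -0.007, -0.001]
contact_force: [-9.5, 0.8, 4.2]
gripper_width: 23.7
```

```bash
python3 q.py
```

```text
s 19.62 Fax -9.49 Fz 4.2 tq [0.294 2.232 0.02 ] 74.03
```

Request:
{"fn": "apply_moves", "kwargs": {
  "plan": [1,-0.001,0.00015,0.0005,0,1,-0.002,0.0003,0.001,0,1,-0.003,0.00045,0.0015,0,1,-0.003,0.00045,0.002,0]
}}

```text
clock: 14.48
position: [561.0, -181.0, 77.1]
ee_rot: [0.997, -0.076, -0.003, -0.0]
contact_force: [-5.8, -0.3, 1.5]
gripper_width: 23.2
```

```bash
python3 look.py 14 99; python3 pad.py 13 14
```

```text
14.5333 [ 561.07781058 -180.96810902   77.15385299] [-4.85909538  0.41384784  1.4061114 ] [-0.03633003  1.36891453 -0.05950461] 23.505876637942517
(array([2.72716777e-01, 2.37840609e-03, 9.98288724e+01, 1.77508593e-03]), np.float64(-54.59209665103012), np.float64(89.9611761103223), np.int64(170), np.float64(1.147425259787961))
deck 100 140 136 63.800240380081895
deck 60 80 51 64.75178831109388
deck -100 -60 118 63.511154703291474
s_tcp 19.741708200391095
13 184 [  5   0  17 116 118   4  66  77  60  63  68  70  55  55]
13 185 [ 3  0 16 67 75  2 15 32 39 60 55 56 56 53]
13 186 [47 58 69 75 62 37  1  0 40 61 51 49 54 36]
14 184 [ 0  0 18 51 49  0 11 33 61 57 56 62 56 51]
14 185 [31 46 71 69 50  5  3 24 44 56 45 53 47 47]
14 186 [71 72 73 83 74 53  0 16 47 39 42 46 27 35]
```

Request:
{"fn": "apply_moves", "kwargs": {
  "plan": [1,-0.001,0.00015,0.0005,0,1,-0.002,0.0003,0.001,0,1,-0.0025,0.0004,0.001,0,1,-0.0025,0.0004,0.001,0]
}}

```text
clock: 14.87
position: [561.1, -180.9, 78.6]
ee_rot: [0.997, -0.076, -0.001, -0.0]
contact_force: [-1.9, -2.4, -3.1]
gripper_width: 23.6
```

```bash
python3 q.py
```

```text
s 19.74 Fax -1.54 Fz -3.1 tq [-0.612  0.477 -0.042] 78.59
```

Request:
{"fn": "apply_moves", "kwargs": {
  "plan": [1,0,0,-0.0007,0,1,0,0,-0.0012,0,1,0,0,-0.0012,0]
}}

```text
clock: 15.12
position: [561.1, -181.0, 78.1]
ee_rot: [0.997, -0.075, -0.001, 0.0]
contact_force: [-4.0, -1.7, 1.1]
gripper_width: 23.0
```

```bash
python3 q.py
```

```text
s 19.78 Fax -3.71 Fz 1.1 tq [-0.425  1.075 -0.063] 78.09
```

Request:
{"fn": "apply_moves", "kwargs": {
  "plan": [0.4,0,0,0,0,0.3,0,0,0,0,0.1,0,0,0,0,-0.1,0,0,0,0,-0.3,0,0,0,0,-0.3,0,0,0,0,-0.3,0,0,0,0]
}}

```text
clock: 15.7
position: [561.9, -180.9, 78.2]
ee_rot: [0.997, -0.075, 0.0, -0.0]
contact_force: [0.2, 0.5, -0.1]
gripper_width: 55.6
```

```bash
python3 q.py; python3 look.py 15 99; python3 pad.py 14 15
```

```text
s 20.50 Fax 0.10 Fz -0.1 tq [-0.038  0.06  -0.043] 78.19
15.75 [ 561.79105244 -180.88640249   78.16716203] [-0.62784152  0.26601336  0.57599504] [-0.02374883 -0.01736152  0.01301611] 55.62330375444734
(array([-3.11400643e-02,  4.68291848e-04,  1.01286250e+02,  3.46016175e-03]), np.float64(-55.45474073422295), np.float64(89.8907617447468), np.int64(183), np.float64(1.0053354696349306))
deck 100 140 140 65.32994051591248
deck 60 80 51 65.88480790788725
deck -100 -60 122 65.08825444600473
s_tcp 20.434712631369297
14 184 [ 0  0 18 51 49  0 11 33 61 57 56 62 56 51]
14 185 [31 46 71 69 50  5  3 24 44 56 45 53 47 47]
14 186 [71 72 73 83 74 53  0 16 47 39 42 46 27 35]
15 184 [ 0  0 30 69 66  0  2 30 44 53 59 62 49 50]
15 185 [58 75 70 71 66 34 13 11 45 54 47 47 39 43]
15 186 [77 73 62 71 52 27  2  4 23 40 34 40 32 21]
```

View pics/s15.png

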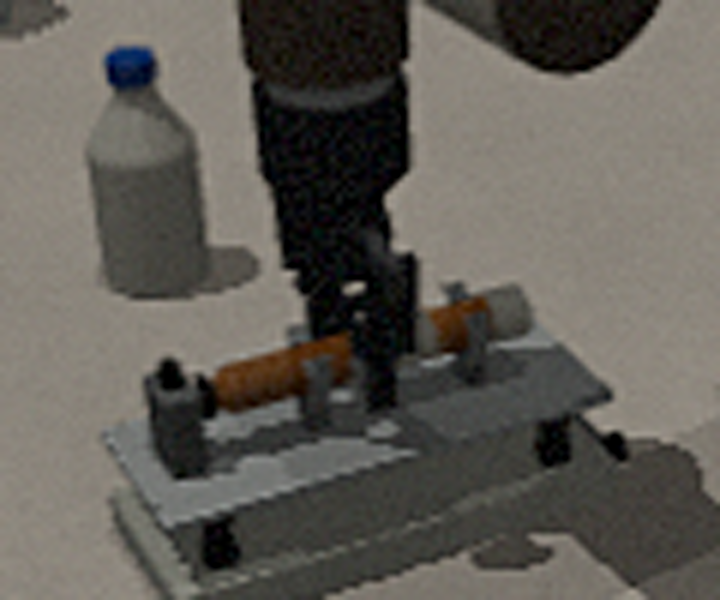

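Released, zero contact force; the deck is back up and the tube is level. Retreating straight up.

Request:
{"fn": "apply_moves", "kwargs": {
  "plan": [-0.3,0,0,0.003,0,-0.3,0,0,0.01,0,-0.3,0,0,0.025,0,-0.3,0,0,0.045,0,-0.3,0,0,0.07,0,-0.3,0,0,0.1,0,-0.3,0,0,0.13,0,-0.3,0,0,0.15,0]
}}

```text
clock: 16.42
position: [562.6, -181.3, 232.4]
ee_rot: [0.997, -0.075, 0.003, 0.0]
contact_force: [0.1, -1.4, 0.8]
gripper_width: 55.4
```

Request:
{"fn": "apply_moves", "kwargs": {
  "plan": [-0.3,0,0.025,0,0,-0.3,0,0.06,0,0,-0.3,0,0.095,0,0,-0.3,0,0.13,0,0,-0.3,0,0.165,0,0,-0.3,0,0.19,0,0,-0.3,0,0.2,0,0,-0.3,0,0.2,0,0]
}}

```text
clock: 17.08
position: [561.7, 21.0, 228.8]
ee_rot: [0.997, -0.074, 0.001, -0.0]
contact_force: [-0.6, -1.0, -0.2]
gripper_width: 55.6
```

```bash
python3 look.py 16 100; python3 - <<'E'
from h import *
d=snap('top','top16')
a=cv2.imread('pics/scene0.png')[165:205,196:236];b=cv2.imread('pics/scene16.png')[165:205,196:236]
c=cv2.imread('pics/top0.png')[160:200,340:380];e=cv2.imread('pics/top16.png')[160:200,340:380]
m=np.vstack([np.hstack([a,b]),np.hstack([c,e])]);cv2.imwrite('pics/cmp.png',cv2.resize(m,None,fx=7,fy=7,interpolation=cv2.INTER_CUBIC))
print(tubefit(d,(541.5,-178.4),-8.6,80,125))
E
```

```text
17.1333 [561.62118557  19.75187946 228.67402056] [-0.88452596 -0.98834593  0.39431257] [-0.09420164  0.02446433  0.05794945] 55.44516688704404
(array([ 4.03558826e-02, -1.01909525e-03,  1.01343039e+02,  5.24746823e-03]), np.float64(-54.23598149101579), np.float64(89.83764062456714), np.int64(227), np.float64(1.0748581807943047))
deck 100 140 137 65.14522807252096
deck 60 80 48 65.98281945892961
deck -100 -60 121 64.79083825031162
s_tcp -9.735758724412705
(array([1.47159725e+00, 8.72849422e-03, 9.90997308e+01, 2.93829192e-03]), np.float64(-55.982071011537094), np.float64(89.98845021498046), np.int64(369), np.float64(1.2968014103168723))
```

View pics/cmp.png

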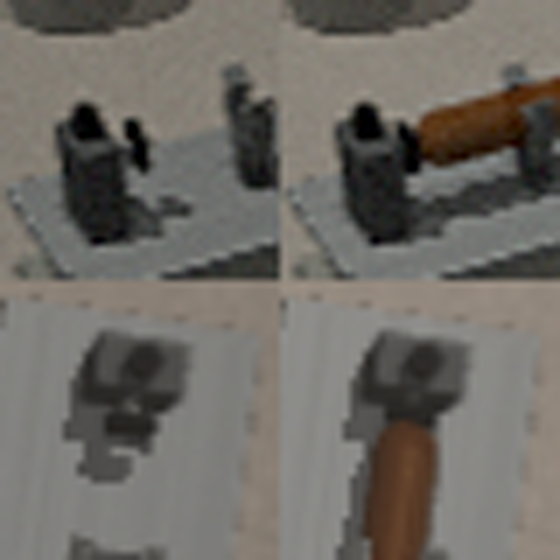

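View pics/top16.png

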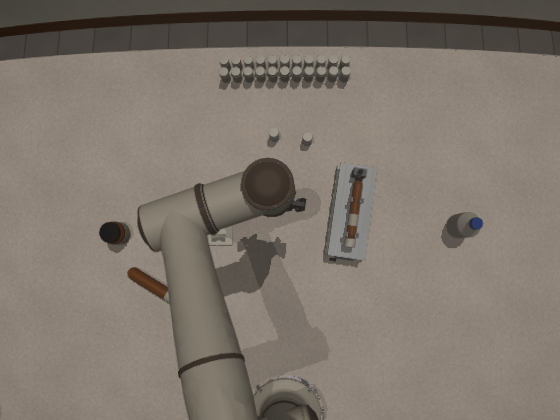

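```bash
python3 - <<'E'
from h import *
for n in('scene0','scene16'):
    g=cv2.imread(f'pics/{n}.png',0); 
    print(n)
    for v in range(181,191): print(v,g[v,207:224])
for n in('top0','top16'):
    g=cv2.imread(f'pics/{n}.png',0); print(n)
    for v in range(174,188): print(v,g[v,351:366])
def c(n,b,s):
    im=cv2.imread(f'pics/{n}.png')[b[1]:b[1]+20,b[0]:b[0]+20];return cv2.resize(im,None,fx=18,fy=18,interpolation=cv2.INTER_NEAREST)
cv2.imwrite('pics/cmp2.png',np.hstack([c('scene0',(204,175),0),c('scene16',(204,175),0)]))
cv2.imwrite('pics/cmp3.png',np.hstack([c('top0',(348,170),0),c('top16',(348,170),0)]))
E
```

```text
scene0
181 [  0   3  17 104 138 129 133 123 118 131 130 123 125 126 127 129 129]
182 [  4   0   0  57 115 141 102  20  48 111 132 126 127 125 130 126 126]
183 [ 12   4   0  21 103 144 101   0   0 100 138 133 127 131 130 128 128]
184 [  0   1   4  14  57 115 112   4   6  56 110 133 127 129 122 120 118]
185 [ 58  55  66  67  64  77 106  85   4  10  77 107 121 115 106 110 105]
186 [ 66  69  74  71  56  37  45  49   7   0  92 115 107 110 105 104 109]
187 [ 51  57  41  24  23  20  54  42   0   0  90 115 114 107 110 115 112]
188 [ 28  31  25  29  30  27  55  63  33   0  60 105 111 108 110 109 107]
189 [ 31  23  32  31  34  23  51 106 100  38  91 113 113 111 116 107 107]
190 [ 37  27  21  23  25  23  52 100 115 114 112 113 111 111 106 110 111]
scene16
181 [  0   1  19 113 149 144 144 139 134 100  64  61  58  58  51  60  66]
182 [  1   0   0  69 110  97  69 126 125  63  62  67  59  65  69  58  58]
183 [ 0  1  0 27 88 85  0 51 68 63 64 60 64 57 55 51 52]
184 [ 0  0  0 26 66 73  3  9 28 44 61 62 66 47 52 53 47]
185 [62 59 72 69 69 61 34  0  3 47 51 46 46 45 38 38 40]
186 [73 78 75 75 74 45 30 
[... 1348 characters left out ...]
 50 48 40 40 42 50 52 44 41 41 43 56 93]
178 [ 83  82  81  74  42  40  40  41  40  41  40  40  59 101 132]
179 [ 84  84  82  75  36  35  36  37  38  40  40  82 128 133 137]
180 [ 85  84  82  77  52  49  54  50  44  37  38  88 136 135 137]
181 [ 84  83  79  69  54  56  58  59  59  57  65 101 135 135 137]
182 [ 84  83  78  53  56  60  60  63  62  60  71 108 135 136 138]
183 [130  82  67  52  56  60  64  67  63  60  61  95 136 136 137]
184 [133  79  51  52  57  61  67  74  71  61  59  90 135 136 137]
185 [133  78  50  53  58  60  68  75  70  65  62  90 135 137 136]
186 [ 86  78  48  54  57  62  69  75  69  65  61  88 135 137 136]
187 [ 85  77  50  54  59  61  72  80  67  64  65  93 135 137 136]
```

View pics/cmp2.png

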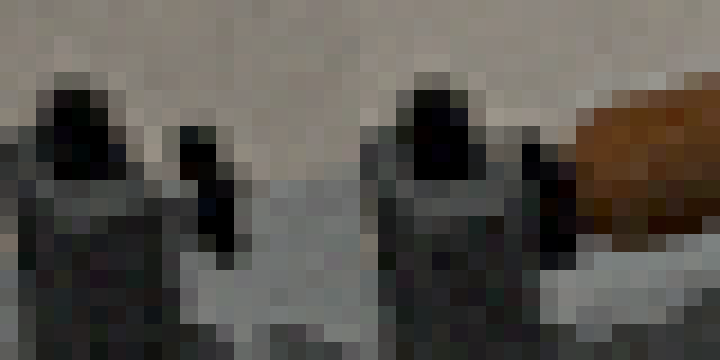

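View pics/cmp3.png

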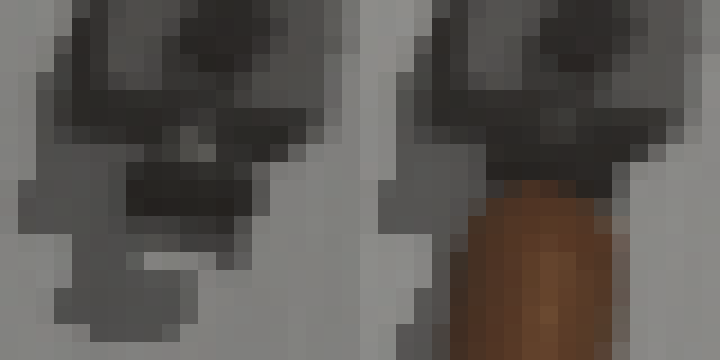

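The final view shows the tube level in both clips (top (357,185)-(350,245)) with its foot against the pad. Pad edges are shifted ≈1.1–1.3 px in the scene view and ≈1.5 px in the top view, so it is pressed in ≈3.5–4.2 mm. The bottle, jar and vials are unmoved. Handing in.

```bash
python3 -c "
from bench import arm
print(arm.job_done())"
```

```text
the job is handed in; nothing more can be done
None
```

The smaller tube is in both mixer clips with its foot pressing the end pad in by about 3.5–4.2 mm of its 8 mm travel. The job is handed in at about 17 s of the 72 s allowed.

- **Snapping in:** I pushed the tube straight down with its foot about 18 mm short of the pad. The deck had sunk about 21 mm at the last check before the snap, about 1–2 mm of tool travel earlier. The push peaked around 13.6 N, then dropped to under 1 N when the clips let the tube in.
- **Pressing the pad:** I eased the deck back up, slid the tube along against about 7 N of friction until the foot pressed the pad, took the load off and let go.
- **Last checks:** The tube is level on the seat axis, about 100 mm up. The deck is back near its unloaded height. The contact force was about zero after release, and the arm is well clear. The bottle, jar and vials look unmoved.

**Disagreements:**
- The two cameras differ by about 2 mm sideways. I followed the scene camera, which matched where the grip met the tube.
- The pad depth comes from image shifts of about a pixel plus arm travel. It is good to roughly ±0.7 mm.
- The axial force rose to 9.5 N on the last short push, more than the pad spring explains. I put it down to clip friction, because the images show the pad well short of its end.

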